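# Disengage the bottle roller and hold its guard open

### The job

The underglaze bottle on the bottle roller is mixed. Raise the red-knobbed drive lever on the motor head all the way up, which stops the drive and unhooks the guard; then lift the clear guard by its handle to 45 degrees and keep holding it there, still in your grip when you finish, because it falls shut by itself and I want to reach in for the bottle. Leave the bottle lying on the rollers and everything else where it is.

Things in the scene. Friction and masses are not known exactly. Their poses are not given: they have to be found in the camera images.
- roller: Bottle roller, a fixed white machine 140 (x) x 246 (y) x 108 mm high. Origin: centre of its underside; z up, x to its back; its front (-x) faces the robot, yawed by up to 0.25 rad. The motor head (58 mm wide) is its right end (-y), a bearing plate its left end; between them two black rubber rollers along y under the clear guard.
- drive_lever (a joint): Angle of the drive lever, hinged along the roller's y axis. 0: down, pointing about level to the front (a hook on its shaft locks the guard shut). Grows as the red ball is raised, to the stop at 1.05 (60 degrees). The hook is clear from about 0.7. Friction (about 1.5 N at the ball) keeps it where it is left. Starts between 0 and 0.1.
- lever_ball (a point): Centre of the red ball, 18 mm across, at the lever's end, 78 mm from the pivot. Lever down, it is 83 mm in front of the roller's origin, 141 mm to its right, 79 mm above the surface. Free space below and 35 mm at either side; the motor head's front is 38 mm behind it. An 8 mm rod leaves it to the back.
- lever_pivot (a point): The point of the lever's hinge axis in the plane in which the ball swings (roller frame -5, -141, 72 mm).
- guard_angle (a joint): Opening angle of the clear guard, a hood 116 mm deep, 156 wide, 56 high, hinged along the roller's y axis at its upper rear edge. 0: closed, its top level; grows as the front is lifted; stop at 1.4. 45 degrees is 0.785. It weighs about 0.5 kg and falls shut from any angle when let go; about 3 N at the handle carries it.
- guard: The guard itself. Origin on its hinge axis, at the middle of its width (same point as guard_hinge_axis); axes as the roller's when closed.
- guard_grip (a point): Middle of the steel D-handle's bar on the guard's front: a round bar 10 mm thick, 64 mm long along the roller's y axis, 36 mm off the guard's front (31 mm free behind it), 88 mm above the surface when closed. It moves on an arc about guard_hinge_axis, radius 153 mm; closed it is 152 mm in front of that axis and 18 mm below it.
- guard_hinge_axis (a point): Point on the guard's hinge axis, level with the middle of the guard: roller frame 64, 25, 106 mm.
- mixing_bottle: Blue squeeze bottle, 43 mm across, 109 mm long with its needle, lying loose on the two rollers under the guard. Origin: centre of its base; its z axis runs along the bottle to the needle (the roller's -y).
- brown_bottle: Brown squeeze bottle, 50 x 99 mm high, standing to the left of the roller. Origin: centre of its base.
- blue_bottle: Slim blue squeeze bottle, 32 x 109 mm high, standing to the left of the roller. Origin: centre of its base.
- green_bottle: Slim green squeeze bottle, 32 x 101 mm high, standing to the left of the roller. Origin: centre of its base.
- beast_mug: Large glazed mug with a long neck as handle, 130 x 189 x 128 mm high, at the right. Origin: under its centre.
- tip_tin: Flat teal tin, 70 x 98 x 30 mm high, at the right front. Origin: under its centre.
- grey_bottle: Grey squat squeeze bottle, 49 x 106 mm high, behind the roller to the right. Origin: centre of its base.

How it is judged (in metres and radians):
On the way, in this order (a step that is already met when the one before it is completed fails the run):
1. the drive lever is raised to its upper stop while the guard is still closed (value of joint drive_lever above 0.92 rad and value of joint guard_angle below 0.1 rad), for 0.2 s.
2. the guard is held by its handle at 45 degrees (value of joint guard_angle between 0.685 and 0.885 rad and contact force between guard_bar and the fingers above 1 N), for 0.3 s.
At the end, for the whole second after the job is handed in: Finishes holding: guard still (under 0.06 rad/s), 0.685 to 0.885 rad open (45 degrees, plus or minus 5.7), fingers bearing on its handle with over 1 N; drive lever above 0.92 rad (its stop is 1.05); bottle at rest on the rollers within 20 mm of where it lay (all of step 2 and velocity of joint guard_angle between -0.06 and 0.06 rad/s and value of joint drive_lever above 0.92 rad and distance of mixing_bottle from where it was at the start of the episode below 0.02 m and linear speed of mixing_bottle below 0.03 m/s); the arm keeps its last pose, push and grip.
It fails at once if a bottle, the mug or the tin around the roller is moved by more than 20 mm or tipped (distance of any of brown_bottle, blue_bottle, green_bottle, beast_mug, tip_tin, grey_bottle from where it was at the start of the episode above 0.02 m or angle between any of brown_bottle, blue_bottle, green_bottle's own z axis and vertical above 0.5 rad).
It fails at once if the bottle is taken or knocked off the rollers (distance of mixing_bottle from where it was at the start of the episode above 0.04 m).
It also fails if it takes over 54 s, if anything falls off the work surface, if the arm or the gripper's body presses on something with over 40 N, if the wrist force passes 120 N, or if a joint passes its speed limit or range.

### The arm

A 6-joint arm with a two-finger parallel gripper is mounted at the origin on a cart in front of the work surface, level with it; the furniture and walls round the work are solid. World frame = base frame: x ahead of the robot, y to its left, z up, the work surface at z = 0. Lengths are in mm, angles in degrees, forces in N, time in s.
With the tool pointing down it reaches from about 300 to 850 mm from the base axis. Payload 4.2 kg.
Tool frame: the origin (TCP) lies midway between the tips of the shut fingers; the grasp point (between the pads) lies 19 mm behind it (env.grip_point_offset is the distance from the TCP to the grasp point, in mm); z points along the fingers, x is the direction in which the jaws open and shut, and the axes are right-handed (so a half turn about z gives the same grasp; the last joint's range is limited). The gripper opens to 91 mm and grips with 3 to 60 N. Pads are 32 mm wide; open, the fingers measure 118 mm over their backs; the gripper's body (76 mm by 178 mm) begins 60 mm behind the grasp point.
Start: joints at [70.245, 18.312, 89.639, -0, 72.044, -1.146], TCP at [183.496, 544.952, 213.976] pointing down, gripper open.
Joint ranges: [-177.97, 177.97], [-48.28, 115.42], [12.27, 149.76], [-77.06, 257.06], [2.81, 150.46], [-146.56, 146.56]. Speed limits (degrees/s): [147.25, 147.25, 180, 180, 180, 180].

### API

Orientations are given as [roll, pitch, yaw] about the fixed x, y, z axes, in that order (R = Rz(yaw) Ry(pitch) Rx(roll)).
In Python, from workcell import env gives the robot as it stands.
- The arm moves only by the shell command python3 -m pendant 'ROWS' [FORCE]. ROWS is JSON, a list of rows, each an object with "xyz": the shift along the tool's x, y, z in m, a list of three; "roll": the turn about the tool's z in degrees; "jaw": the closure, from 0 (fully open) to 1 (shut). A call has exactly 8 rows; each row is the pose to reach, as a shift and turn from the pose commanded when the call began, along the tool's axes at that moment; what a row does not reach only later rows make up. A row lasts 1/8 s, in which the tool goes at most 62.5 mm and 10.7 degrees, less where a joint would pass 70% of its speed; a pose out of reach is approached as far as the arm can. A call with a gripper value outside its range is refused whole. The fingers move at their own pace and stop on an object; FORCE is the grip in N (left out, the last holds). Time passes only in rows, so rows that repeat a pose let the fingers close, or fill a call up. It gives the time, the measured TCP pose, the force and the opening at its end, in the units of the state.
- env.state(): the state, without advancing time (a new reading comes with each control period).
- env.grab_frame(name): name is "scene" or "top" or "wrist"; returns (picture, depth): 480x640x3 uint8, blue, green, red; 480x640 float32, mm along the optical axis (not along the pixel's ray), 0 where there is no reading.
- env.camera_params(name): a dict with "camera_matrix" (3x3 intrinsics, pixels), "cam_to_world" (4x4, takes a point from camera to world coordinates); the wrist camera has in their place "hand_eye" (4x4, takes a point from camera to tool coordinates, whose origin is the TCP and whose axes are the tool frame's). Camera axes: x right, y up, looking along -z (the intrinsics and any distortion apply to the point x, -y, -z); pixel columns grow to the right and rows downward; lengths in mm; the calibration is good to about 2 mm. A picture is of the moment at which its call begins: read the wrist's pose just before it. camera_params takes no time and is no camera call.
- env.job_done(): hands the job in, once; it reports no verdict.
The state is a dict: "time_s": time; "qpos": joint angles; "qvel": joint speeds; "effort": joint torques, N m; "ee_pos": TCP position; "ee_rot": TCP orientation; "force": force on the tool from outside, world axes, zero at the start; "torque": the same for the moment, N m; "gripper_width": finger opening in mm.
Only numpy, scipy, OpenCV 4.12 (cv2) and the standard library are available. Lean on these libraries where they do the work, as an engineer would, in place of code of your own. Each camera call takes 0.05 s, during which the arm holds its last target. There are 200 camera calls.

## Working session

There is one attempt and no reset: what is moved stays moved. The work goes in short steps, Python scripts to look and compute and a shell command to move; the robot and the scene stay as the last step left them, time stands still between calls to the robot, and variables do not carry over. Pictures are saved under pics/ and viewed, about 8 in all and at most 12, crops included, and the job is handed in when it is done.

```bash
ls; mkdir -p pics; python3 - <<'E'
from workcell import env
import cv2,numpy as np
s=env.state();print({k:np.round(v,2).tolist() for k,v in s.items()},env.grip_point_offset)
for n in("scene","top"):
    p,d=env.grab_frame(n);cv2.imwrite(f"pics/{n}0.png",p);np.save(f"pics/{n}0.npy",d)
    c=env.camera_params(n);print(n,{k:np.round(v,3).tolist() for k,v in c.items()})
E
```

```text
pics
{'time_s': 0.0, 'qpos': [70.24, 18.35, 89.71, 0.0, 72.04, -1.15], 'qvel': [-0.08, -0.02, 0.01, -0.04, -0.01, 0.0], 'effort': [-0.0, -41.25, -23.2, 0.07, 0.05, -0.0], 'ee_pos': [183.32, 544.43, 213.11], 'ee_rot': [-180.0, 0.1, 71.39], 'force': [0.63, -0.8, -0.29], 'torque': [0.03, -0.01, 0.0], 'gripper_width': 91.45} 18.8
scene {'camera_matrix': [[485.941, 0.0, 316.105], [0.0, 485.941, 240.839], [0.0, 0.0, 1.0]], 'cam_to_world': [[0.43, 0.484, -0.762, -278.144], [-0.902, 0.252, -0.35, -408.865], [0.023, 0.838, 0.546, 683.81], [0.0, 0.0, 0.0, 1.0]]}
top {'camera_matrix': [[557.045, 0.0, 315.25], [0.0, 557.045, 232.511], [0.0, 0.0, 1.0]], 'cam_to_world': [[0.012, 0.985, -0.173, 290.575], [-1.0, 0.012, -0.006, -36.508], [-0.004, 0.173, 0.985, 1470.097], [0.0, 0.0, 0.0, 1.0]]}
```

View pics/scene0.png

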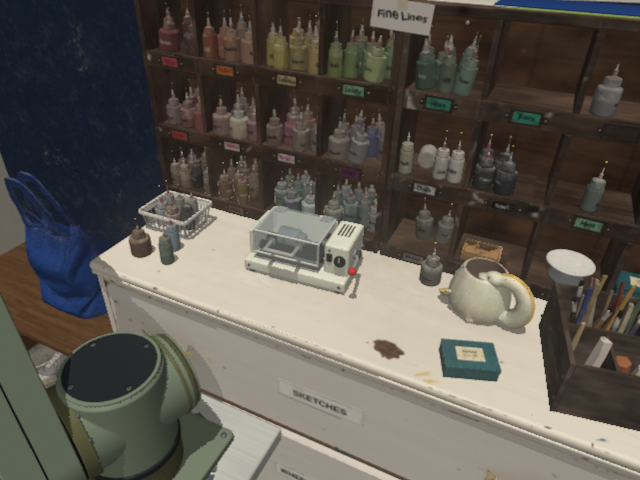

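View pics/top0.png

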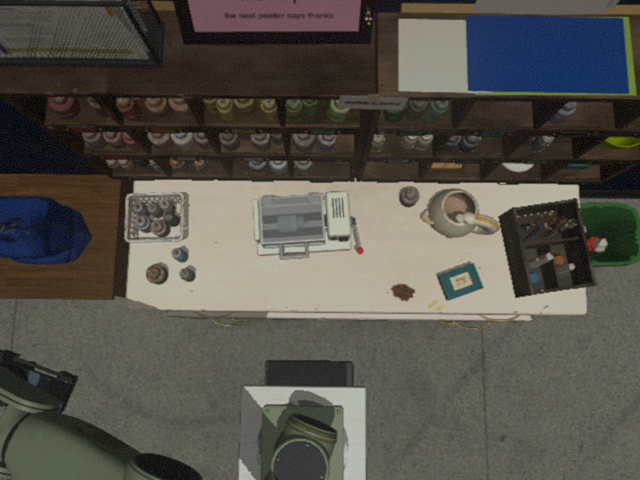

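The scene view shows the roller in the middle with the red ball near (352,271). In the top view the ball is near (360,250) and the D-handle bar near (294,256).

```bash
cat > h.py <<'E'
import cv2,numpy as np
from workcell import env
from scipy.spatial.transform import Rotation as R
def ray(c,u,v,T=None):
    K=c["camera_matrix"];T=c["cam_to_world"] if T is None else T
    T=np.array(T);K=np.array(K)
    d=T[:3,:3]@[(u-K[0,2])/K[0,0],-(v-K[1,2])/K[1,1],-1]
    return T[:3,3],d
def onz(c,u,v,z,T=None):
    o,d=ray(c,u,v,T);return o+d*(z-o[2])/d[2]
def tri(r):
    A=0;b=0
    for o,d in r:
        d=d/np.linalg.norm(d);P=np.eye(3)-np.outer(d,d);A=A+P;b=b+P@o
    x=np.linalg.solve(A,b);return x,[np.linalg.norm(np.cross(x-o,d/np.linalg.norm(d))) for o,d in r]
def red(p,box):
    x0,y0,x1,y1=box;h=cv2.cvtColor(p,cv2.COLOR_BGR2HSV)[y0:y1,x0:x1]
    m=((h[...,0]<8)|(h[...,0]>172))&(h[...,1]>150)&(h[...,2]>90)
    n,l,st,ce=cv2.connectedComponentsWithStats(m.astype(np.uint8));i=1+np.argmax(st[1:,4])
    return ce[i]+[x0,y0],st[i]
def tool(s):
    T=np.eye(4);T[:3,:3]=R.from_euler('xyz',s["ee_rot"],degrees=True).as_matrix();T[:3,3]=s["ee_pos"];return T
E
python3 - <<'E'
from h import *
a=cv2.imread("pics/scene0.png");b=cv2.imread("pics/top0.png")
cs,ct=env.camera_params("scene"),env.camera_params("top")
ra,sa=red(a,(330,250,380,300));rb,sb=red(b,(340,230,380,270));print(ra,sa,rb,sb)
print(tri([ray(cs,*ra),ray(ct,*rb)]))
A=cv2.resize(a[195:305,235:375],None,fx=5.6,fy=5.6,interpolation=2)[:600]
B=cv2.resize(b[180:270,240:375],None,fx=5.6,fy=5.6,interpolation=2)
cv2.imwrite("pics/ca.png",A);cv2.imwrite("pics/cb.png",B)
E
```

```text
[351.85365854 270.85365854] [19 18  7  7 41] [359.31818182 250.09090909] [17 18  6  5 22]
(array([ 490.26583161, -139.65137816,   84.36409083]), [np.float64(0.15619939807105213), np.float64(0.15619939807112287)])
```

View pics/cb.png

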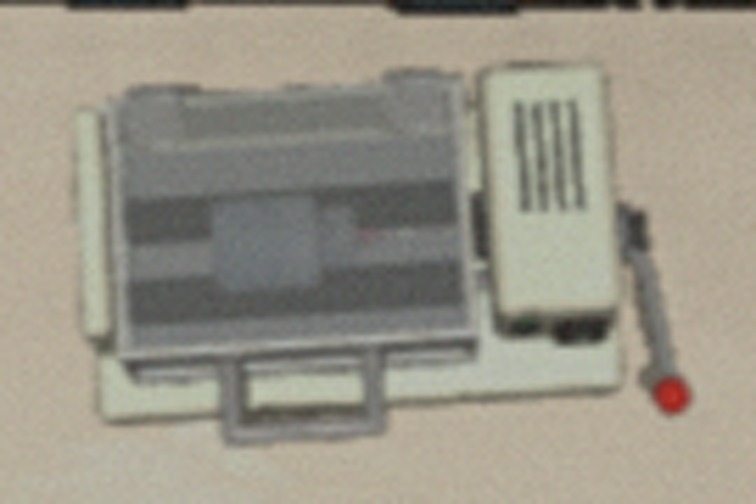

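Crop: the handle bar runs (230,434)–(381,426), its base front edge (100,417)–(618,388), the ball is at (671,395).

```bash
python3 - <<'E'
from h import *
ct=env.camera_params("top")
f=lambda u,v,z:onz(ct,240+u/5.6-.4,180+v/5.6-.4,z)
y=[]
for a,b,z in(((230,434),(381,426),88),((102,417),(618,388),25),((120,350),(475,335),104)):
    P,Q=f(*a,z),f(*b,z);d=P-Q;yw=np.degrees(np.arctan2(-d[0],d[1]));print(P,Q,np.linalg.norm(d),yw,(P+Q)/2)
ball=np.array([490.3,-139.7]);grip=(f(230,434,88)+f(381,426,88))[:2]/2
# roller-frame: ball (-83,-141), grip(-88,25)
d=grip-ball;e=np.array([-5,166.]);yaw=np.arctan2(d[1],d[0])-np.arctan2(e[1],e[0])
print("yaw",np.degrees(yaw),np.linalg.norm(d))
for yy in (yaw,):
    c,s=np.cos(yy),np.sin(yy);M=np.array([[c,-s],[s,c]])
    o=((ball-M@[-83,-141])+(grip-M@[-88,25]))/2;print("origin",o)
    for n,p in dict(ball=(-83,-141),piv=(-5,-141),grip=(-88,25),hinge=(64,25)).items():print(n,M@p+o)
E
```

```text
[469.78373032  57.07170584  88.        ] [474.18487015 -10.29259689  88.        ] 67.50792038408537 3.7380163574456016 [471.98430024  23.38955447  88.        ]
[485.24362263 121.35158504  25.        ] [ 501.78884374 -119.70673956   25.        ] 241.62545437087542 3.9263814969493764 [493.51623318   0.82242274  25.        ]
[504.64983336 105.64202608 104.        ] [513.2426251  -51.69856566 104.        ] 157.5750547509008 3.1259708844352043 [508.94622923  26.97173021 104.        ]
yaw 4.682473370205149 164.11480017319363
origin [561.62203485   6.6308726 ]
ball [ 490.40939792 -140.67411829]
piv [ 568.14906551 -134.30669468]
grip [471.87490232  24.36367276]
hinge [623.36758787  36.77198543]
```

```bash
python3 -m pendant '[{"xyz":[-0.04,0.034,-0.02],"roll":-3,"jaw":0},{"xyz":[-0.08,0.068,-0.04],"roll":-6,"jaw":0},{"xyz":[-0.13,0.11,-0.06],"roll":-9,"jaw":0},{"xyz":[-0.17,0.146,-0.07],"roll":-12,"jaw":0},{"xyz":[-0.21,0.18,-0.08],"roll":-15,"jaw":0.3},{"xyz":[-0.25,0.214,-0.086],"roll":-18,"jaw":0.5},{"xyz":[-0.29,0.248,-0.086],"roll":-21,"jaw":0.5},{"xyz":[-0.33,0.283,-0.086],"roll":-23,"jaw":0.5}]'
cat >> h.py <<'E'
def shift(t,yaw=None):
    s=env.state();T=tool(s);d=T[:3,:3].T@(np.array(t,float)-T[:3,3])
    print("at",np.round(s["ee_pos"],1),np.round(s["ee_rot"],1),"t",s["time_s"],"w",s["gripper_width"],"F",np.round(s["force"],1),"shift",np.round(d,1),"roll",None if yaw is None else round(s["ee_rot"][2]-yaw,1))
E
python3 -c "
from h import *
shift([440,-90,300],94);print(np.round(env.camera_params('wrist')['hand_eye'],3))"
```

```text
time_s: 1.1
ee_pos: [346.5, 140.3, 299.9]
ee_rot: [180.0, -0.0, 94.5]
force: [1.2, -0.2, 0.8]
gripper_width: 54.1
at [346.5 140.3 299.9] [180.   -0.   94.5] t 1.1 w 54.07533438515557 F [ 1.2 -0.2  0.8] shift [-2.369e+02  7.520e+01 -1.000e-01] roll 0.5
[[ 1.00000e+00  0.00000e+00  2.00000e-03 -4.98000e-01]
 [ 1.00000e-03 -9.68000e-01 -2.50000e-01 -7.11360e+01]
 [ 1.00000e-03  2.50000e-01 -9.68000e-01 -1.71006e+02]
 [ 0.00000e+00  0.00000e+00  0.00000e+00  1.00000e+00]]
```

```bash
python3 -m pendant '[{"xyz":[-0.045,0.014,0],"roll":0,"jaw":0.5},{"xyz":[-0.09,0.028,0],"roll":0,"jaw":0.5},{"xyz":[-0.14,0.044,0],"roll":0,"jaw":0.5},{"xyz":[-0.18,0.057,0],"roll":0,"jaw":0.5},{"xyz":[-0.22,0.07,0],"roll":0,"jaw":0.5},{"xyz":[-0.237,0.075,0],"roll":0,"jaw":0.5},{"xyz":[-0.237,0.075,0],"roll":0,"jaw":0.5},{"xyz":[-0.237,0.075,0],"roll":0,"jaw":0.5}]'
python3 - <<'E'
from h import *
s=env.state();p,d=env.grab_frame("wrist");cv2.imwrite("pics/w1.png",p)
c=env.camera_params("wrist");T=tool(s)@np.array(c["hand_eye"]);np.save("pics/w1T.npy",T)
r,st=red(p,(0,0,640,480));print(r,st,c["camera_matrix"][0][0])
b=env.grab_frame("top")[0]
print(onz(c,*r,84,T))
cs=env.camera_params("scene")
print(tri([ray(c,*r,T),ray(cs,351.85,270.85)]))
E
```

```text
time_s: 2.1
ee_pos: [438.8, -87.6, 299.9]
ee_rot: [-180.0, -0.1, 94.4]
force: [-0.6, 0.0, -0.7]
gripper_width: 45.6
[272.54225352 253.76760563] [265 248  15  13 142] 367.1770262611619
[ 487.67788881 -139.75841959   84.        ]
(array([ 487.2871883 , -139.96662499,   86.27483934]), [np.float64(0.5530115187342141), np.float64(0.5530115187341723)])
```

View pics/w1.png

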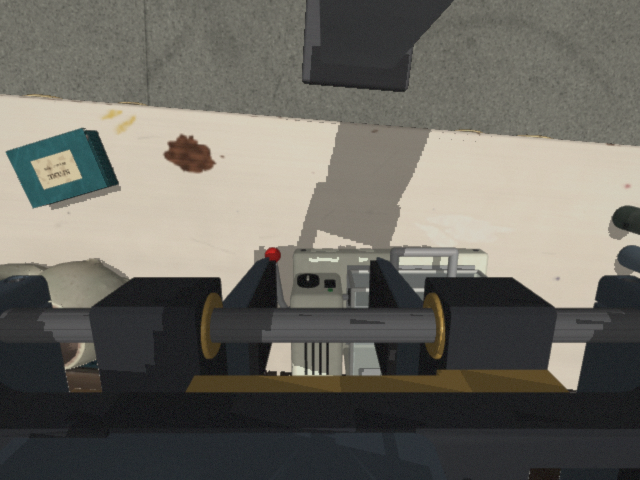

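The ball is at (272,254) in the wrist view, the handle's bar near (424,250). The ball's world position is about (488,-140,85).

```bash
python3 -m pendant '[{"xyz":[-0.03,0.022,0.03],"roll":0,"jaw":0.5},{"xyz":[-0.055,0.042,0.06],"roll":0,"jaw":0.5},{"xyz":[-0.055,0.042,0.11],"roll":0,"jaw":0.5},{"xyz":[-0.055,0.042,0.15],"roll":0,"jaw":0.5},{"xyz":[-0.055,0.042,0.18],"roll":0,"jaw":0.5},{"xyz":[-0.055,0.042,0.18],"roll":0,"jaw":0.5},{"xyz":[-0.055,0.042,0.18],"roll":0,"jaw":0.5},{"xyz":[-0.055,0.042,0.18],"roll":0,"jaw":0.5}]'
python3 - <<'E'
from h import *
s=env.state();p,d=env.grab_frame("wrist");cv2.imwrite("pics/w2.png",p)
c=env.camera_params("wrist");T=tool(s)@np.array(c["hand_eye"])
r,st=red(p,(0,0,640,480));print(r,st);print(onz(c,*r,85,T));shift([485,-140,75],94)
E
```

```text
time_s: 3.2
ee_pos: [486.5, -140.4, 121.6]
ee_rot: [179.8, 0.1, 94.4]
force: [-0.2, 0.0, 0.6]
gripper_width: 45.3
[324.4112 271.4288] [311 258  28  28 625]
[ 488.69517318 -139.94021528   85.        ]
at [ 486.3 -140.4  121.4] [1.798e+02 1.000e-01 9.440e+01] t 3.25 w 45.39371468182773 F [-0.1 -0.4 -0.7] shift [ 0.6 -1.4 46.4] roll 0.4
```

View pics/w2.png

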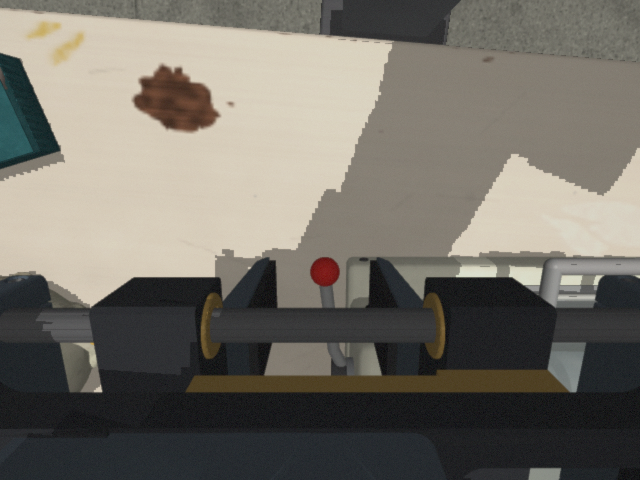

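The ball at (324,271) sits centred between the open fingers. I go down and grip it.

```bash
python3 -m pendant '[{"xyz":[0,-0.001,0.025],"roll":0,"jaw":0.5},{"xyz":[0,-0.001,0.046],"roll":0,"jaw":0.5},{"xyz":[0,-0.001,0.046],"roll":0,"jaw":0.5},{"xyz":[0,-0.001,0.046],"roll":0,"jaw":1},{"xyz":[0,-0.001,0.046],"roll":0,"jaw":1},{"xyz":[0,-0.001,0.046],"roll":0,"jaw":1},{"xyz":[0,-0.001,0.046],"roll":0,"jaw":1},{"xyz":[0,-0.001,0.046],"roll":0,"jaw":1}]' 15
```

```text
time_s: 4.25
ee_pos: [484.7, -139.5, 74.1]
ee_rot: [180.0, -0.1, 94.4]
force: [1.4, 5.6, 0.3]
gripper_width: 16.5
```

```bash
python3 -m pendant '[{"xyz":[0,0.002,-0.008],"roll":0,"jaw":1},{"xyz":[0,0.004,-0.014],"roll":0,"jaw":1},{"xyz":[0,0.009,-0.026],"roll":0,"jaw":1},{"xyz":[0,0.017,-0.037],"roll":0,"jaw":1},{"xyz":[0,0.027,-0.047],"roll":0,"jaw":1},{"xyz":[0,0.036,-0.053],"roll":0,"jaw":1},{"xyz":[0,0.042,-0.057],"roll":0,"jaw":1},{"xyz":[0,0.046,-0.059],"roll":0,"jaw":1}]'
python3 - <<'E'
from h import *
for n in("wrist","scene"):
    s=env.state();p,d=env.grab_frame(n);cv2.imwrite(f"pics/{n}3.png",p)
shift([0,0,0])
try:
    r,st=red(p,(330,230,390,300));print(r,st)
    c=env.camera_params("scene");print(onz(c,*r,143))
except Exception as e:print(e)
E
```

```text
time_s: 5.25
ee_pos: [528.9, -136.2, 134.1]
ee_rot: [-179.8, -0.1, 94.4]
force: [-3.7, 5.5, 2.6]
gripper_width: 16.2
at [ 529.5 -136.2  134.3] [-1.799e+02 -1.000e-01  9.440e+01] t 5.35 w 16.806630739279473 F [-4.3  6.   5.4] shift [ 176.2 -517.2  135.6] roll None
[358.97142857 236.91428571] [26  4  6  7 35]
[ 531.44013341 -134.79418072  143.        ]
```

View pics/scene3.png

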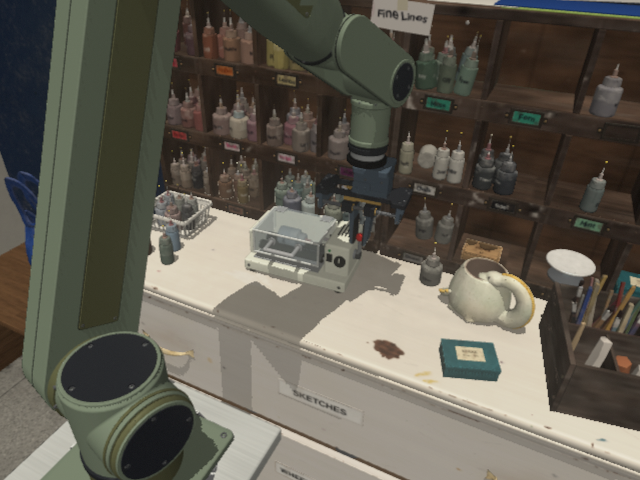

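```bash
python3 -m pendant '[{"xyz":[0,0.003,-0.001],"roll":0,"jaw":1},{"xyz":[0,0.005,-0.002],"roll":0,"jaw":1},{"xyz":[0,0.005,-0.002],"roll":0,"jaw":1},{"xyz":[0,0.005,-0.002],"roll":0,"jaw":1},{"xyz":[0,0.005,-0.002],"roll":0,"jaw":1},{"xyz":[0,0.005,-0.002],"roll":0,"jaw":0.5},{"xyz":[0,0.005,-0.002],"roll":0,"jaw":0.5},{"xyz":[0,0.005,-0.002],"roll":0,"jaw":0.5}]'
python3 - <<'E'
from h import *
shift([471,24,230],4)
r=[]
for n,b in(("scene",(330,220,390,300)),("wrist",(250,200,400,330))):
    s=env.state();p,d=env.grab_frame(n);cv2.imwrite(f"pics/{n}4.png",p);c=env.camera_params(n)
    T=None if n=="scene" else tool(s)@np.array(c["hand_eye"])
    try:
        q,st=red(p,b);print(q,st);r.append(ray(c,*q,T))
    except Exception as e:print(n,e)
if len(r)>1:print(tri(r))
E
```

```text
time_s: 6.35
ee_pos: [535.8, -137.1, 135.4]
ee_rot: [179.9, 0.1, 94.4]
force: [-1.8, -0.1, 0.1]
gripper_width: 43.5
at [ 535.8 -137.1  135.4] [1.799e+02 1.000e-01 9.440e+01] t 6.35 w 43.51423936126334 F [-1.8 -0.1  0.1] shift [165.4 -52.2 -94.8] roll 90.4
[360.17391304 235.5       ] [27 12  8  8 46]
[325.54912664 293.49126638] [ 58  77  36  31 916]
(array([ 531.68373473, -136.79681021,  146.90682463]), [np.float64(0.2516996486735857), np.float64(0.251699648673627)])
```

```bash
python3 -m pendant '[{"xyz":[0,0,-0.04],"roll":0,"jaw":0.5},{"xyz":[0.01,-0.01,-0.095],"roll":10,"jaw":0.5},{"xyz":[0.04,-0.02,-0.095],"roll":20,"jaw":0.5},{"xyz":[0.07,-0.03,-0.095],"roll":30,"jaw":0.5},{"xyz":[0.10,-0.04,-0.095],"roll":40,"jaw":0.5},{"xyz":[0.13,-0.05,-0.095],"roll":50,"jaw":0.5},{"xyz":[0.15,-0.052,-0.095],"roll":60,"jaw":0.5},{"xyz":[0.165,-0.052,-0.095],"roll":70,"jaw":0.5}]'
python3 -m pendant '[{"xyz":[0,0,0],"roll":10,"jaw":0.5},{"xyz":[0,0,0],"roll":20.4,"jaw":0.5},{"xyz":[0,0,0],"roll":20.4,"jaw":0.5},{"xyz":[0,0,0],"roll":20.4,"jaw":0.5},{"xyz":[0,0,0.01],"roll":20.4,"jaw":0.5},{"xyz":[0,0,0.02],"roll":20.4,"jaw":0.5},{"xyz":[0,0,0.02],"roll":20.4,"jaw":0.5},{"xyz":[0,0,0.02],"roll":20.4,"jaw":0.5}]'
python3 - <<'E'
from h import *
shift([471,24,70],4)
s=env.state();p,d=env.grab_frame("wrist");cv2.imwrite("pics/w5.png",p)
c=env.camera_params("wrist");np.save("pics/w5T.npy",tool(s)@np.array(c["hand_eye"]))
E
```

```text
time_s: 7.45
ee_pos: [470.6, 24.8, 230.2]
ee_rot: [180.0, -0.0, 24.1]
force: [-0.7, -1.0, 0.3]
gripper_width: 45.8
time_s: 8.45
ee_pos: [470.8, 24.1, 209.9]
ee_rot: [-180.0, 0.0, 4.0]
force: [-0.1, 0.4, -0.2]
gripper_width: 45.4
at [470.8  24.1 209.9] [-180.    0.    4.] t 8.45 w 45.41348488901956 F [-0.1  0.4 -0.2] shift [2.000e-01 1.000e-01 1.399e+02] roll 0.0
```

View pics/w5.png

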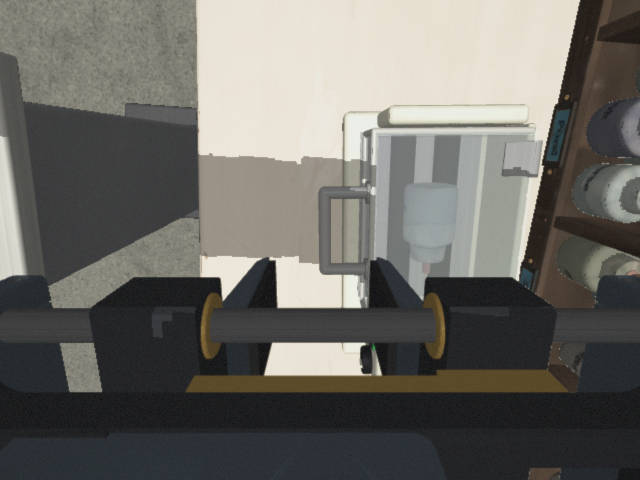

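The bar shows at (323,190)–(326,272), centre (325,231), between the fingers' columns.

```bash
python3 - <<'E'
from h import *
c=env.camera_params("wrist");T=np.load("pics/w5T.npy")
P,Q=onz(c,323,190,88,T),onz(c,326,272,88,T);print(P,Q,(P+Q)/2,np.linalg.norm(P-Q))
g=(P+Q)/2;shift([g[0],g[1],88-19],4)
E
```

```text
[467.86676447  58.38218125  88.        ] [475.19653256 -10.34146563  88.        ] [471.53164851  24.02035781  88.        ] 69.11342229561441
at [471.   24.1 210.1] [-180.   -0.    4.] t 8.5 w 45.39029394550142 F [-1.3  0.3  0.3] shift [5.000e-01 1.000e-01 1.411e+02] roll 0.0
```

```bash
python3 -m pendant '[{"xyz":[0,0,0.03],"roll":-1,"jaw":0.67},{"xyz":[0,0,0.06],"roll":-1,"jaw":0.67},{"xyz":[0,0,0.09],"roll":-1,"jaw":0.67},{"xyz":[0.001,0,0.115],"roll":-1,"jaw":0.67},{"xyz":[0.001,0,0.137],"roll":-1,"jaw":0.67},{"xyz":[0.001,0,0.137],"roll":-1,"jaw":0.67},{"xyz":[0.001,0,0.137],"roll":-1,"jaw":1},{"xyz":[0.001,0,0.137],"roll":-1,"jaw":1}]' 20
python3 -m pendant '[{"xyz":[0,0,0],"roll":0,"jaw":1},{"xyz":[0,0,0],"roll":0,"jaw":1},{"xyz":[0,0,0],"roll":0,"jaw":1},{"xyz":[0,0,0],"roll":0,"jaw":1},{"xyz":[0,0,0],"roll":0,"jaw":1},{"xyz":[0,0,0],"roll":0,"jaw":1},{"xyz":[0,0,0],"roll":0,"jaw":1},{"xyz":[0,0,0],"roll":0,"jaw":1}]'
```

```text
time_s: 9.5
ee_pos: [472.6, 24.2, 74.0]
ee_rot: [180.0, -0.1, 5.0]
force: [-0.4, 1.4, -0.2]
gripper_width: 12.9
time_s: 10.5
ee_pos: [472.5, 24.2, 73.9]
ee_rot: [-180.0, -0.1, 5.0]
force: [-0.3, -0.9, 6.3]
gripper_width: 9.4
```

```bash
python3 -m pendant '[{"xyz":[-0.0007,0,-0.007],"roll":0,"jaw":1},{"xyz":[-0.001,0,-0.015],"roll":0,"jaw":1},{"xyz":[-0.001,0,-0.025],"roll":0,"jaw":1},{"xyz":[0,0,-0.034],"roll":0,"jaw":1},{"xyz":[0.001,0,-0.042],"roll":0,"jaw":1},{"xyz":[0.0023,0,-0.05],"roll":0,"jaw":1},{"xyz":[0.0042,0,-0.058],"roll":0,"jaw":1},{"xyz":[0.0064,0,-0.065],"roll":0,"jaw":1}]'
python3 -c "
from h import *
shift([0,0,0])
cv2.imwrite('pics/s6.png',cv2.resize(env.grab_frame('scene')[0][170:310,200:390],None,fx=4,fy=4))"
```

```text
time_s: 11.5
ee_pos: [477.9, 24.6, 138.2]
ee_rot: [180.0, 0.1, 5.0]
force: [3.0, -0.2, -5.3]
gripper_width: 9.4
at [477.9  24.6 138.2] [1.8e+02 1.0e-01 5.0e+00] t 11.5 w 9.414176364670046 F [ 3.  -0.2 -5.3] shift [-478.1  -17.1  138.7] roll None
```

View pics/s6.png

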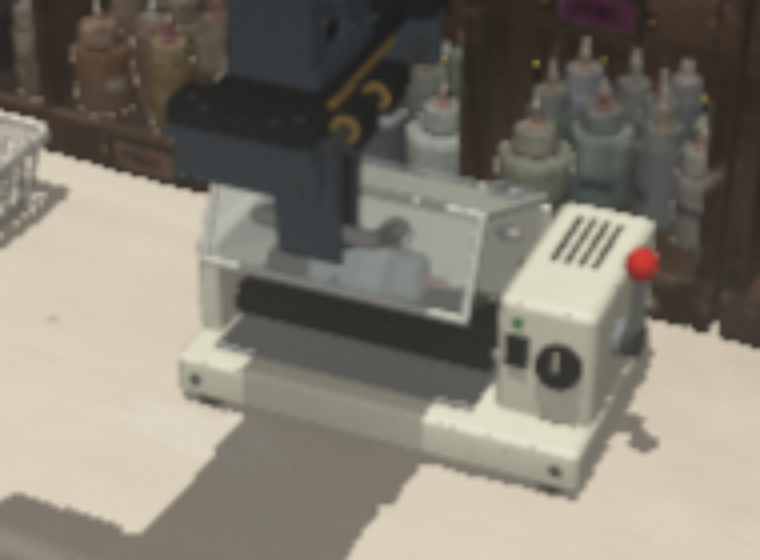

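The guard is partly open in the grip, and the lever's ball stands up at (642,265). I continue along the arc.

```bash
python3 -m pendant '[{"xyz":[0.0027,0,-0.0075],"roll":0,"jaw":1},{"xyz":[0.0058,0,-0.015],"roll":0,"jaw":1},{"xyz":[0.0092,0,-0.022],"roll":0,"jaw":1},{"xyz":[0.013,0,-0.029],"roll":0,"jaw":1},{"xyz":[0.0172,0,-0.036],"roll":0,"jaw":1},{"xyz":[0.0218,0,-0.0425],"roll":0,"jaw":1},{"xyz":[0.0254,0,-0.0475],"roll":0,"jaw":1},{"xyz":[0.0254,0,-0.0475],"roll":0,"jaw":1}]'
python3 -m pendant '[{"xyz":[0,0,0],"roll":0,"jaw":1},{"xyz":[0,0,0],"roll":0,"jaw":1},{"xyz":[0,0,0],"roll":0,"jaw":1},{"xyz":[0,0,0],"roll":0,"jaw":1},{"xyz":[0,0,0],"roll":0,"jaw":1},{"xyz":[0,0,0],"roll":0,"jaw":1},{"xyz":[0,0,0],"roll":0,"jaw":1},{"xyz":[0,0,0],"roll":0,"jaw":1}]'
python3 -c "
from h import *
shift([0,0,0])
p=env.grab_frame('scene')[0];cv2.imwrite('pics/s7.png',cv2.resize(p[170:310,200:390],None,fx=4,fy=4));print(red(p,(330,220,390,300)))"
```

```text
time_s: 12.55
ee_pos: [501.0, 26.4, 186.0]
ee_rot: [180.0, 0.3, 5.0]
force: [-7.2, -3.9, 2.2]
gripper_width: 9.7
time_s: 13.55
ee_pos: [500.7, 26.4, 185.7]
ee_rot: [180.0, 0.4, 5.0]
force: [-7.0, -2.7, 1.7]
gripper_width: 9.3
at [500.7  26.4 185.7] [180.    0.4   5. ] t 13.55 w 9.305054231135665 F [-7.  -2.7  1.7] shift [-500.   -17.5  188.8] roll None
(array([360.2       , 235.57777778]), array([27, 12,  8,  8, 45], dtype=int32))
```

View pics/s7.png

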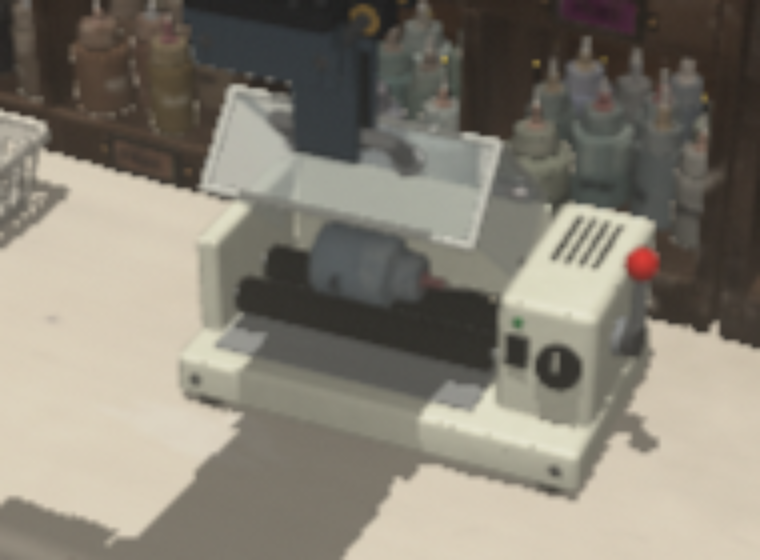

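The guard stands open about 45° in the grip, with the bottle on the rollers and the ball up. As an independent check of the angle, I compare the guard's lower front corners, seen at full-frame (251,217) and (318,231), with predicted ones.

```bash
python3 - <<'E'
from h import *
c=env.camera_params("scene");K=np.array(c["camera_matrix"]);T=np.linalg.inv(np.array(c["cam_to_world"]))
yw=np.radians(4.7);M=R.from_euler('z',yw).as_matrix();H=np.array([623.4,36.8,106])
for a in (38,41,44,47,50):
    A=R.from_euler('y',np.radians(a)).as_matrix();o=[]
    for y in(78,-78):
        w=H+M@A@np.array([-116,y,-56.]);q=T[:3,:3]@w+T[:3,3];o.append(np.round((K@[q[0]/-q[2],q[1]/q[2],1])[:2],1))
    print(a,A@[-152,0,-18]-[-152,0,-18],o)
E
```

```text
38 [21.1404589   0.         97.39635068] [array([250.4, 222.2]), array([316.9, 237.1])]
41 [ 25.47508128   0.         104.13619996] [array([250.6, 219.2]), array([317.2, 234.1])]
44 [ 30.15649968   0.         110.6399559 ] [array([250.8, 216.3]), array([317.6, 231. ])]
47 [ 35.17188264   0.         116.88979216] [array([251.2, 213.3]), array([318.1, 227.9])]
50 [ 40.50748335   0.         122.86857838] [array([251.6, 210.3]), array([318.6, 224.7])]
```

```bash
python3 -c "
from h import *
shift([0,0,0]);print(env.job_done())"
```

```text
at [500.8  26.4 185.7] [180.    0.4   5. ] t 13.6 w 9.720908077874032 F [-6.2 -2.8  1.5] shift [-500.   -17.5  188.8] roll None
the job is handed in; nothing more can be done
None
```

I raised the drive lever to its stop while the guard was still closed. Then I lifted the guard by its handle to about 45° and handed the job in at 13.6 s with the handle still gripped.

**Guard:** it is held at about 44° (target 45 ± 5.7). The corners in the camera image give about 44°. From the gripper's travel I get 44.7° (height) and about 43° (depth). The gripper reads 9.3–9.7 mm on the 10 mm bar, with the grip set to 20 N.

**Lever:** the ball turned about 58° in all from where it started, which puts it at or near its upper stop. It was still up in the last picture. Its measured height, 147 mm, is about 4 mm above the expected stop position. I put that down to camera error, since the first reading may have been a little high too.

**Side force:** a steady load of about 7 N remains on the tool, from a 2 mm mismatch between my arc and the guard's. The arm was steady over the last second.

**Everything else:** the bottle lies on the rollers in the last picture, though I judged that by eye and did not measure it. I did not check the surrounding bottles, mug or tin at the end; I saw no sign of contact with them.

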